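Snap the woofer's vent cap home with the seating tool

ROBOT

A 6-joint arm with a two-finger parallel gripper is mounted at the origin on the work surface. World frame = base frame: x ahead of the robot, y to its left, z up, the work surface at z = 0. Lengths are in mm, angles in degrees, forces in N, time in s.
With the tool pointing down it reaches from about 350 to 850 mm from the base axis. Payload 8.1 kg.
Tool frame: the origin (TCP) lies between the finger pads; the fingertips stand 22 mm ahead of it and the grasp point (between the pads) lies 3 mm ahead of it; z points along the fingers, y is the direction in which the jaws open and shut (so a half turn about z gives the same grasp; the last joint's range is limited). The gripper opens to 85 mm and grips with 20 to 120 N. Pads are 22 mm wide; open, the fingers measure 114 mm over their backs; the gripper's body (76 mm by 85 mm) begins 54 mm behind the grasp point. The pads swing forward as they close: fully open they stand 13 mm farther back than shut.
Start: joints at [-70.439, 7.471, 85.268, -0, 87.261, -4.893], TCP at [248.396, -546.173, 253.292] pointing down, gripper open.
Joint ranges: [-169.43, 169.43], [-51.17, 129.36], [1.28, 143.12], [-76.62, 256.62], [0, 156.53], [-152.29, 152.29]. Speed limits (degrees/s): [136.94, 136.94, 159.86, 180, 180, 180].

INTERFACE

Orientations are given as [roll, pitch, yaw] about the fixed x, y, z axes, in that order (R = Rz(yaw) Ry(pitch) Rx(roll)).
In Python, from bench import r gives the robot as it stands.
- The arm moves only by the tool drive_tool, never from a script. Its argument "moves" is a list of rows, each a list of 2 entries, a list of its own where there are three numbers: the shift along the world's x, y, z in mm, then the turn about the world's z in degrees. A call has exactly 8 rows; each row is the pose to reach, as a shift and turn from the pose commanded when the call began; what a row does not reach only later rows make up. A row lasts 1/12 s, in which the tool goes at most 41.7 mm and 7.16 degrees, less where a joint would pass 70% of its speed; a pose out of reach is approached as far as the arm can. A call with a gripper value outside its range is refused whole. "fingers" is the finger opening in mm, from 0 to 85.4, set as the call begins (left out, the last holds). The fingers move at their own pace and stop on an object; "squeeze" is the grip in N (left out, the last holds). Time passes only in rows, so rows that repeat a pose let the fingers close, or fill a call up. It gives the time, the measured TCP pose, the force and the opening at its end, in the units of the state.
- r.sense(): the state, without advancing time (a new reading comes with each control period).
- r.snapshot(name): name is "scene" or "top" or "wrist"; returns a dict with "pixels" (480x640x3 uint8, red, green, blue), "camera_matrix" (3x3 intrinsics, pixels), "k1" (the pictures are not rectified: a ray, as slopes to the right and down, at radius r is drawn at 1 + k1 r^2 times it, then the intrinsics apply), "xyz" and "orientation" of the camera in the world. Camera axes: x right, y down, z forward; pixel columns grow to the right and rows downward; lengths in mm; the calibration is good to about 2 mm. A picture is of the moment at which its call begins. There is no depth.
- r.hand_in(): hands the job in, once; it reports no verdict.
The state is a dict: "time": time; "joint_pos": joint angles; "qd": joint speeds; "joint_efforts": joint torques, N m; "tool_pos": TCP position; "tcp_rot": TCP orientation; "ft_force": force on the tool from outside, world axes, zero at the start; "wrist_torque": the same for the moment, N m; "finger_gap": finger opening in mm.
Only numpy, scipy, OpenCV 4.12 (cv2) and the standard library are available. Lean on these libraries where they do the work, as an engineer would, in place of code of your own. Each camera call takes 0.05 s, during which the arm holds its last target.

TASK

Two loudspeaker drivers lie face down on the tray, each with a black vent cap standing proud of its back plate. Take the seating tool, set its foot squarely and centrally on the cap of the larger driver, the woofer, and press straight down until the cap clicks fully home; use the tool and not the fingers on the cap, and leave the smaller driver's cap as it is. Then stand the tool upright on the cart top, off the tray and rail, and let go.

Things in the scene. Friction and masses are not known exactly. Their poses are not given: they have to be found in the camera images.
- seating_tool: Seating tool, loose, 115 mm tall, about 0.3 kg, standing upright on the cart top (z = 0), round about its z axis. From the bottom: flat white plastic foot 44 mm across, 12 mm high; steel stem 26 mm across; steel finger guard disc 48 mm across, 40 to 46 mm up; straight black rubber-sleeved grip 30 mm across, 46 to 115 mm up. Origin: centre of the foot's underside; z up along the grip.
- woofer_cap_top (a point): Centre of the flat top of the larger driver's (woofer's) vent cap; moves with the cap; z up. Cap: black plastic disc 52 mm across, mid on the 86 mm steel back plate and magnet of a blue basket (rim 166 mm, fixed face down on the aluminium tray, 170 x 460 mm, its top 30 mm up). Above the cart top: back plate 102 mm, cap top 115 mm when proud, 107 mm when home.
- woofer_cap (a joint): How far the woofer's cap has been pressed down, m: 0 = standing proud, 0.008 = home against its stop. It snaps: it resists with about 12 N at first, fading to little at about 0.005, then pulls itself home and stays; let go before that it springs back up.
- midrange_cap (a joint): The same for the cap of the smaller driver, the midrange (rim 116 mm, back plate 60 mm, cap 34 mm across), fixed on the same tray 220 mm from the woofer, centre to centre, left or right of it, cap just as high. It starts proud, at 0, and is to be left so.
Not all that is in view belongs to the job. Leave any green look-alike of the seating_tool alone.

How it is judged (in metres and radians):
On the way, in this order (a step that is already met when the one before it is completed fails the run):
1. the seating tool is brought over the woofer's cap while the cap still stands proud (value of joint woofer_cap below 0.004 m and horizontal distance between seating_tool and woofer_cap_top below 0.03 m and z of seating_tool in the frame of woofer_cap_top below 0.1 m), for 0.02 s.
2. the woofer's cap is clicked home under the tool's foot, the foot within 15 mm of the cap's centre and the tool within 10 degrees of upright (value of joint woofer_cap above 0.0065 m and horizontal distance between seating_tool and woofer_cap_top below 0.015 m and z of seating_tool in the frame of woofer_cap_top below 0.008 m and angle between seating_tool's own z axis and vertical below 0.175 rad), for 0.05 s.
At the end, for the whole second after the job is handed in: The woofer's cap is home (pressed at least 6.5 mm of its 8 mm), the midrange's cap is still proud (pressed less than 3 mm), and the seating tool stands at rest and released on the cart top: foot within 6 mm of the top's height, within 10 degrees of upright (value of joint woofer_cap above 0.0065 m and value of joint midrange_cap below 0.003 m and height (world z) of seating_tool between -0.006 and 0.006 m and angle between seating_tool's own z axis and vertical below 0.175 rad and linear speed of seating_tool below 0.03 m/s); the robot touches nothing.
It fails at once if the gripper presses the woofer's cap directly (over 2 N) (contact force between the fingers and woofer_cap above 2 N).
It fails at once if the midrange's cap is pressed down by more than 5 mm (value of joint midrange_cap above 0.005 m).
It also fails if it takes over 48 s, if anything falls off the work surface, if the arm or the gripper's body presses on something with over 40 N, if the wrist force passes 120 N, or if a joint passes its speed limit or range.

## Working session

There is one attempt and no reset: what is moved stays moved. The work goes in short steps, Python scripts to look and compute and a tool call to move; the robot and the scene stay as the last step left them, time stands still between calls to the robot, and variables do not carry over. Pictures are saved under pics/ and viewed, and the job is handed in when it is done.

Besides the shell and the picture viewer there is one more tool, called after "Call:" as name(argument=value, ...), one argument or row to a line, values as JSON. drive_tool: Moves the arm, as the interface text tells. Its arguments: {"type":"object","properties":{"moves":{"type":"array","items":{"type":"array"}},"fingers":{"type":"number"},"squeeze":{"type":"number"}},"required":["moves"]}

```bash
mkdir -p pics; cat > h.py <<'E'
import numpy as np, cv2
from bench import r
from scipy.spatial.transform import Rotation as R
def snap(n,f):
    s=r.snapshot(n); cv2.imwrite('pics/'+f,s['pixels'][:,:,::-1]); 
    import pickle; pickle.dump(s,open('pics/'+f+'.pkl','wb')); return s
def load(f):
    import pickle; return pickle.load(open('pics/'+f+'.pkl','rb'))
def cast(s,u,v,z):
    K=np.array(s['camera_matrix']); d=np.array([(u-K[0,2])/K[0,0],(v-K[1,2])/K[1,1]])
    p=d.copy()
    for _ in range(30): p=d/(1+s['k1']*(p@p))
    Rm=R.from_euler('xyz',s['orientation'],degrees=True).as_matrix()
    ray=Rm@np.array([p[0],p[1],1]); o=np.array(s['xyz']); return o+ray*(z-o[2])/ray[2]
E
python3 - <<'E'
from h import *
for n in ['scene','top','wrist']:
    s=snap(n,n+'0.png'); print(n,s['xyz'],s['orientation'],s['camera_matrix'],s['k1'])
print(r.sense())
E
```

```text
scene [1227.84530108  153.79919694  934.35952755] [-139.69325061   -0.6925605   102.10937454] [[500.47078526   0.         326.34812647]
 [  0.         500.47078526 239.67791744]
 [  0.           0.           1.        ]] -0.05068063382084634
top [ 394.83659057   14.78802229 1188.72100962] [-1.72966079e+02 -1.04303697e-01 -9.04438648e+01] [[580.97978188   0.         309.44870288]
 [  0.         580.97978188 240.85811473]
 [  0.           0.           1.        ]] -0.19173061016720447
wrist [ 314.18029459 -516.75325     372.83295387] [ 1.63845743e+02  9.87833620e-02 -6.55970685e+01] [[404.34102489   0.         326.21040765]
 [  0.         404.34102489 241.87735491]
 [  0.           0.           1.        ]] -0.06609102948921428
{'time': 0.15, 'joint_pos': array([-7.04392023e+01,  7.50572495e+00,  8.53149595e+01, -1.53903196e-03,
        8.72636830e+01, -4.89208881e+00]), 'qd': array([-0.05789533, -0.10115176, -0.27321393, -0.10330177, -0.07476692,
       -0.01448449]), 'joint_efforts': array([ 2.34410018e-04, -5.70063078e+01, -5.01158237e+01, -2.42715414e-04,
        9.51542024e-03, -4.24969619e-05]), 'tool_pos': array([ 248.2524762 , -545.78983225,  252.47948094]), 'tcp_rot': array([-1.79915809e+02, -5.66322738e-03,  2.44529570e+01]), 'ft_force': array([ 0.02531085, -0.66545215, -0.29644153]), 'wrist_torque': array([ 0.04496706,  0.00798883, -0.02110019]), 'finger_gap': 85.5589960394628}
```

View pics/top0.png

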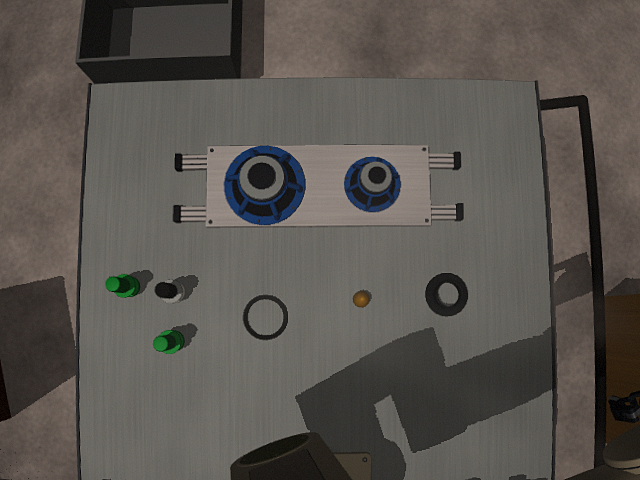

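View pics/scene0.png

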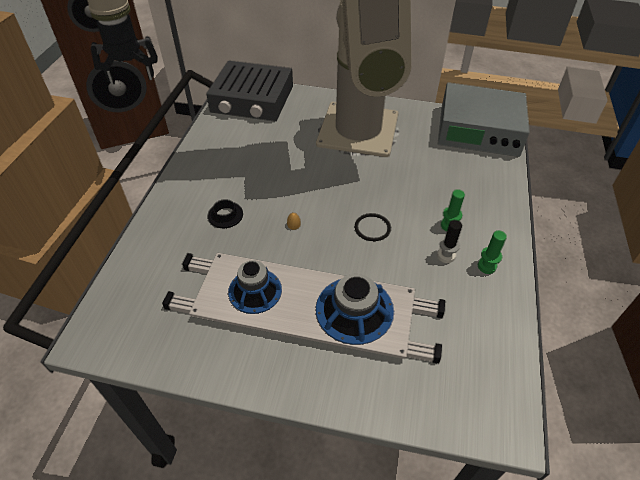

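View pics/wrist0.png

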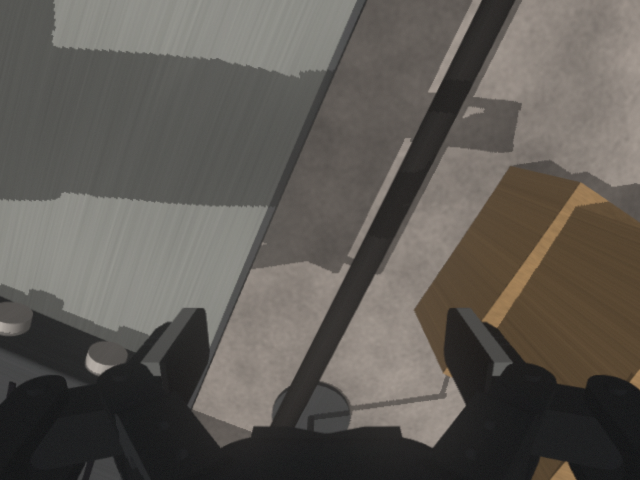

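The top picture shows three tool-like things: green at (122,286), green at (168,342), and one with a black grip and white foot at (168,291). The black and white one fits the description. The woofer is the larger driver, cap near (263,175), and the midrange cap is near (376,175). I'll confirm the tool in a crop and measure.

```bash
python3 - <<'E'
from h import *
t=load('top0.png'); s=load('scene0.png')
a=cv2.resize(t['pixels'][250:370,90:230],None,fx=2.8,fy=2.8,interpolation=2)
b=cv2.resize(s['pixels'][180:280,420:520],None,fx=3.36,fy=3.36,interpolation=2)
c=cv2.resize(t['pixels'][140:235,200:420],None,fx=3.3,fy=2.6,interpolation=2)
h=336; o=np.zeros((h+c.shape[0],760,3),np.uint8)
o[:a.shape[0],:a.shape[1]]=a[:h]; o[:b.shape[0],400:400+b.shape[1]]=b[:h]; o[h:,:c.shape[1]]=c
cv2.imwrite('pics/crop.png',o[:,:,::-1])
def blobs(im,box,thr,name):
    x0,y0,x1,y1=box; g=im['pixels'][y0:y1,x0:x1].max(2)
    m=(g<thr).astype(np.uint8)
    n,l,st,ce=cv2.connectedComponentsWithStats(m)
    for i in range(1,n):
        if st[i,4]>40: print(name,st[i]+[x0,y0,0,0,0],ce[i]+[x0,y0])
blobs(t,(150,275,190,308),45,'grip top'); blobs(t,(245,155,283,195),50,'woof'); blobs(t,(362,160,395,192),50,'mid')
blobs(s,(435,215,470,270),45,'grip scene'); blobs(s,(335,272,380,308),50,'woof scene')
for nm,u,v in (('w',262.5,175.5),('m',376.5,175)): print(nm,cast(t,u,v,115))
E
```

```text
grip top [155 282  23  16 289] [165.73702422 289.85121107]
woof [255 155  28  14  64] [273.328125 158.25    ]
woof [248 163  28  26 566] [261.22614841 175.38339223]
mid [368 167  18  17 236] [376.85169492 174.74152542]
mid [381 176  14  16  75] [391.06666667 184.98666667]
grip scene [444 220  18  28 332] [452.34337349 233.57228916]
woof scene [344 277  26  22 441] [356.45351474 287.65759637]
woof scene [335 295   9  13  44] [337.86363636 302.95454545]
w [652.77010903  99.81449645 115.        ]
m [ 652.33241085 -116.47730712  115.        ]
```

View pics/crop.png

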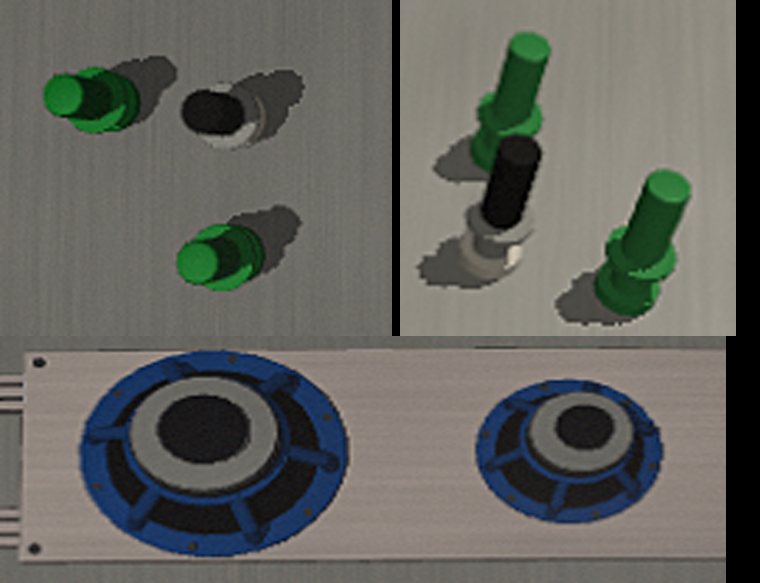

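```bash
python3 - <<'E'
from h import *
t=load('top0.png'); s=load('scene0.png')
print('tool', cast(t,163,290,115),cast(s,454,225,115))
print('woofer',cast(t,262,175.7,115),cast(s,356.5,288,115))
print('greens',cast(t,112.5,284,115),cast(t,160.5,343,115))
E
```

```text
tool [436.87553272 286.05608998 115.        ] [442.14088045 285.03451846 115.        ]
woofer [652.39127662 100.76213637 115.        ] [656.110317   102.55519716 115.        ]
greens [447.96734457 384.56345817 115.        ] [338.29475832 289.84144711 115.        ]
```

Call:
drive_tool(
  moves=[
    [[12,38,5],2],
    [[24,76,10],4],
    [[36,114,15],6],
    [[48,152,20],8],
    [[60,190,25],10],
    [[72,228,30],12],
    [[84,266,35],14],
    [[96,304,40],16],
  ],
  fingers=70,
  squeeze=60,
)

```text
time: 0.82
tool_pos: [344.3, -240.3, 293.3]
tcp_rot: [-180.0, -0.0, 40.5]
ft_force: [1.1, 0.7, -0.4]
finger_gap: 69.7
```

Call:
drive_tool(
  moves=[
    [[14,39,0],1],
    [[28,78,0],2],
    [[42,117,0],3],
    [[56,156,0],4],
    [[70,195,0],4.5],
    [[84,234,0],4.5],
    [[94,273,0],4.5],
    [[94,312,0],4.5],
  ],
)

```text
time: 1.48
tool_pos: [439.0, 72.0, 293.0]
tcp_rot: [180.0, -0.0, 45.0]
ft_force: [1.0, -0.2, 0.2]
finger_gap: 70.0
```

Call:
drive_tool(
  moves=[
    [[0,40,0],0],
    [[0,80,0],0],
    [[0,120,0],0],
    [[0,160,0],0],
    [[0,190,0],0],
    [[0,210,0],0],
    [[0,216,0],0],
    [[0,216,0],0],
  ],
)

```text
time: 2.15
tool_pos: [437.9, 286.9, 292.7]
tcp_rot: [-180.0, 0.1, 45.1]
ft_force: [-0.1, -0.6, -0.2]
finger_gap: 69.9
```

```bash
python3 - <<'E'
from h import *
s=snap('wrist','w1.png'); q=r.sense(); print(q['time'],q['tool_pos'],q['tcp_rot'],q['finger_gap'],s['xyz'])
E
```

```text
2.2 [438.14047534 285.76486229 292.85873257] [1.79995342e+02 6.67659432e-02 4.50277452e+01] 69.83927409948453 [489.39658953 337.02100097 413.11922792]
```

View pics/w1.png

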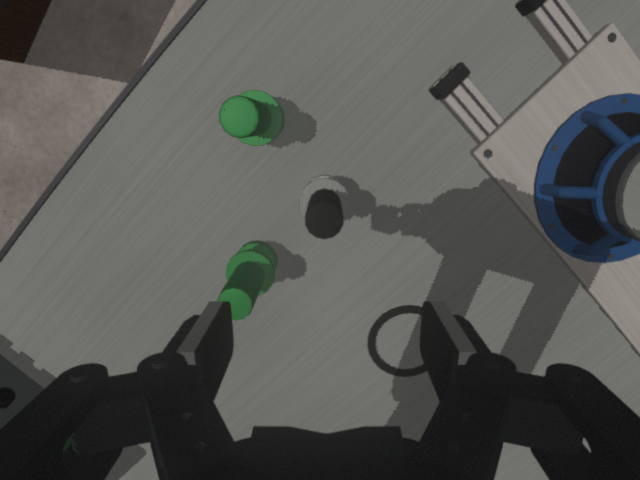

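The tool's grip top (black) is near (324,219), lined up between the jaws. The nearest green tools are at (240,117) and (236,303).

```bash
python3 - <<'E'
from h import *
s=load('w1.png')
g=s['pixels'][180:250,295:355].max(2); m=(g<40).astype(np.uint8)
n,l,st,ce=cv2.connectedComponentsWithStats(m)
for i in range(1,n):
    if st[i,4]>50: print(st[i]+[295,180,0,0,0])
for v in (217,219,221): print(cast(s,324,v,115))
E
```

```text
[317 190  25  24 237]
[440.67674776 290.70389573 115.        ]
[439.58208414 289.61086    115.        ]
[438.48443217 288.51484802 115.        ]
```

Call:
drive_tool(
  moves=[
    [[1,1,-35],0],
    [[1,1,-70],0],
    [[1,1,-105],0],
    [[1,1,-140],0],
    [[1,1,-165],0],
    [[1,1,-175],0],
    [[1,1,-175],0],
    [[1,1,-175],0],
  ],
)

```text
time: 2.87
tool_pos: [440.0, 286.1, 119.2]
tcp_rot: [180.0, -0.0, 44.9]
ft_force: [0.5, 0.4, 0.3]
finger_gap: 70.0
```

```bash
python3 - <<'E'
from h import *
s=snap('wrist','w2.png'); q=r.sense(); print(q['time'],q['tool_pos'],q['tcp_rot'],q['finger_gap'],s['xyz'])
E
```

```text
2.9167 [440.78166764 286.7633162  120.4242704 ] [ 1.79946047e+02 -1.46531161e-01  4.49032291e+01] 70.1394038672195 [491.51939793 335.92509939 239.70239291]
```

View pics/w2.png

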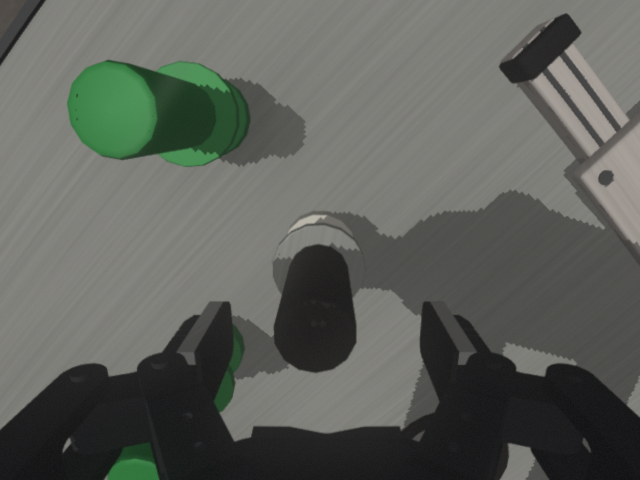

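The grip's top disc is centred near (315,330), radius about 41 px, between the open jaws. No green tool is in the fingers' path.

```bash
python3 - <<'E'
from h import *
s=load('w2.png')
for u,v in ((315,328),(315,331),(318,331)): print(cast(s,u,v,115))
E
```

```text
[441.40334084 291.4541896  115.        ]
[440.57887306 290.64818316 115.        ]
[441.3073563  289.91636326 115.        ]
```

Call:
drive_tool(
  moves=[
    [[1,2,-10],0],
    [[1,2,-20],0],
    [[1,2,-29],0],
    [[1,2,-32],0],
    [[1,2,-32],0],
    [[1,2,-32],0],
    [[1,2,-32],0],
    [[1,2,-32],0],
  ],
)

```text
time: 3.58
tool_pos: [440.7, 289.0, 86.8]
tcp_rot: [180.0, -0.0, 45.0]
ft_force: [0.7, 0.3, 0.6]
finger_gap: 70.1
```

Call:
drive_tool(
  moves=[
    [[0,0,0],0],
    [[0,0,0],0],
    [[0,0,0],0],
    [[0,0,0],0],
    [[0,0,0],0],
    [[0,0,0],0],
    [[0,0,0],0],
    [[0,0,0],0],
  ],
  fingers=20,
  squeeze=70,
)

```text
time: 4.25
tool_pos: [440.5, 289.0, 86.6]
tcp_rot: [-180.0, -0.0, 45.0]
ft_force: [-1.9, 1.7, 4.4]
finger_gap: 28.5
```

Call:
drive_tool(
  moves=[
    [[0,0,8],0],
    [[0,0,25],0],
    [[0,0,50],0],
    [[0,0,80],0],
    [[0,0,110],0],
    [[0,0,135],0],
    [[0,0,150],0],
    [[0,0,150],0],
  ],
)

```text
time: 4.92
tool_pos: [442.1, 289.5, 240.6]
tcp_rot: [179.9, -0.3, 44.9]
ft_force: [0.4, -0.9, -2.6]
finger_gap: 28.5
```

Call:
drive_tool(
  moves=[
    [[10,-8,5],0],
    [[30,-26,10],0],
    [[60,-52,10],0],
    [[90,-78,10],0],
    [[115,-100,10],0],
    [[130,-113,10],0],
    [[135,-117,10],0],
    [[135,-117,10],0],
  ],
)

```text
time: 5.58
tool_pos: [575.7, 169.5, 243.7]
tcp_rot: [-179.9, 0.2, 44.8]
ft_force: [-0.2, 0.2, -4.1]
finger_gap: 28.7
```

```bash
python3 - <<'E'
from h import *
for n in ('wrist','scene','top'): s=snap(n,n+'3.png')
q=r.sense(); print(q['time'],q['tool_pos'],q['tcp_rot'],q['finger_gap'],q['ft_force'],q['wrist_torque'])
E
```

```text
5.7333 [574.35888387 172.22847249 245.04136119] [-1.79911030e+02  9.75271702e-02  4.49785596e+01] 28.150316898964284 [-0.15510127  0.27548066 -2.48927258] [-0.04300138 -0.0098708  -0.0324393 ]
```

View pics/wrist3.png

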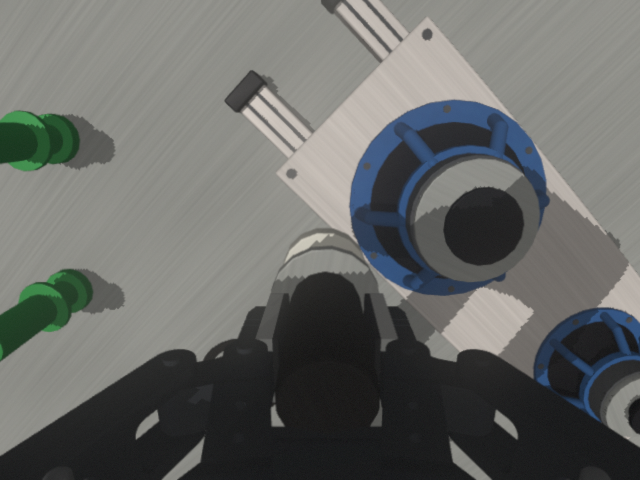

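View pics/scene3.png

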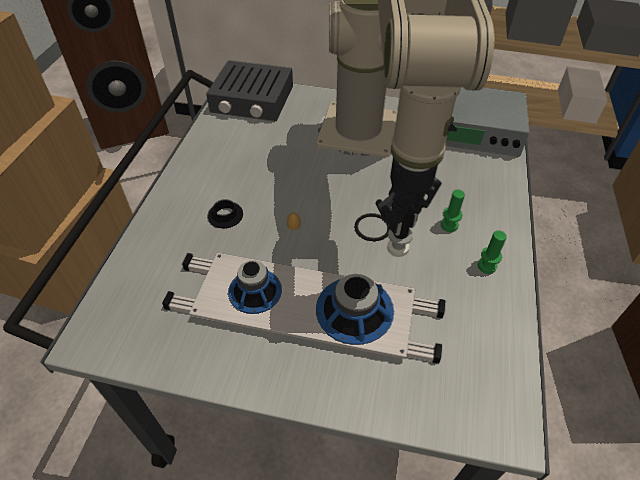

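```bash
python3 - <<'E'
from h import *
s=load('wrist3.png'); im=s['pixels']
x0,y0,x1,y1=430,175,540,275
m=((im[y0:y1,x0:x1].max(2))<52).astype(np.uint8)
n,l,st,ce=cv2.connectedComponentsWithStats(m)
for i in range(1,n):
    if st[i,4]>500: print(st[i]+[x0,y0,0,0,0],ce[i]+[x0,y0])
i=1+np.argmax(st[1:,4]); 
c=cv2.findContours((l==i).astype(np.uint8),0,1)[0][0]+[x0,y0]
h=cv2.convexHull(c).reshape(-1,2).astype(float)
P=np.array([cast(s,u,v,115)[:2] for u,v in h]); print('circle mm',cv2.minEnclosingCircle(P.astype(np.float32)))
e=cv2.fitEllipse(c); print('ell',e,cast(s,*e[0],115))
f=cast(s,320,228,160); print('foot front',f, f[:2]-22*np.array([.7071,.7071]))
z=cv2.resize(im[200:330,250:400],None,fx=4,fy=4,interpolation=2); cv2.imwrite('pics/c3.png',z[:,:,::-1])
E
```

```text
[ 444  188   80   77 4784] [483.21906355 225.9117893 ]
circle mm ((653.380126953125, 103.62752532958984), 26.0845890045166)
ell ((483.211181640625, 225.91690063476562), (73.8653793334961, 80.58973693847656), 55.424129486083984) [653.99470251 104.37350819 115.        ]
foot front [588.15230576 185.08370304 160.        ] [572.59610576 169.52750304]
```

View pics/c3.png

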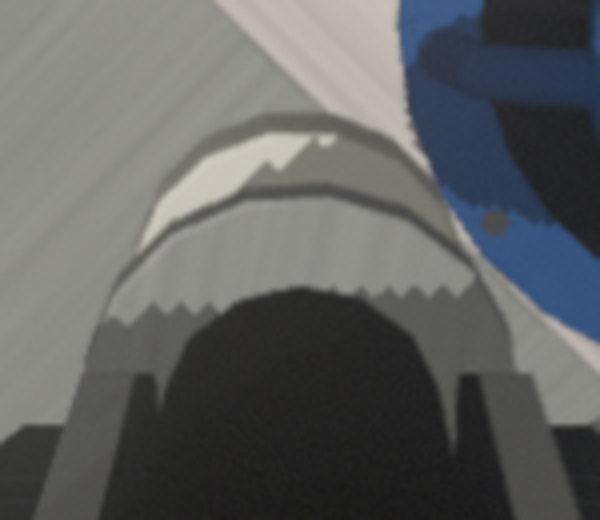

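Both are in the wrist picture: cap centre (483,226), and the foot's front edge at about (325,228). The cap minus the foot comes to about (79,-67) mm. I'll move over the cap, staying clear of it.

Call:
drive_tool(
  moves=[
    [[10,-8,0],0],
    [[28,-24,0],0],
    [[48,-41,0],0],
    [[65,-56,0],0],
    [[75,-64,0],0],
    [[79,-67,-8],0],
    [[79,-67,-20],0],
    [[79,-67,-25],0],
  ],
)

```text
time: 6.4
tool_pos: [653.0, 105.6, 218.3]
tcp_rot: [-179.9, 0.1, 45.0]
ft_force: [-1.1, 0.6, -4.3]
finger_gap: 28.4
```

Call:
drive_tool(
  moves=[
    [[0,0,0],0],
    [[0,0,0],0],
    [[0,0,0],0],
    [[0,0,0],0],
    [[0,0,0],0],
    [[0,0,0],0],
    [[0,0,0],0],
    [[0,0,0],0],
  ],
)

```text
time: 7.07
tool_pos: [654.5, 104.8, 221.6]
tcp_rot: [180.0, -0.0, 45.0]
ft_force: [1.0, -0.1, -4.1]
finger_gap: 28.6
```

```bash
python3 - <<'E'
from h import *
for n in ('wrist','scene','top'): s=snap(n,n+'4.png')
q=r.sense(); print(q['time'],q['tool_pos'],q['tcp_rot'],q['finger_gap'],q['ft_force'],q['wrist_torque'])
w=load('wrist4.png')['pixels'][150:450,170:490]; sc=cv2.resize(load('scene4.png')['pixels'][210:350,290:430],None,fx=3,fy=3,interpolation=2)
o=np.zeros((420,760,3),np.uint8); o[:300,:320]=w; o[:420,330:750]=sc; cv2.imwrite('pics/c4.png',o[:,:,::-1])
E
```

```text
7.2167 [654.43050769 104.77020637 221.29128181] [-1.79999799e+02 -1.92960848e-03  4.49480993e+01] 28.57183558212609 [-0.38658263 -0.11090865 -3.44747841] [-0.0007403  -0.01551417 -0.00751622]
```

View pics/c4.png

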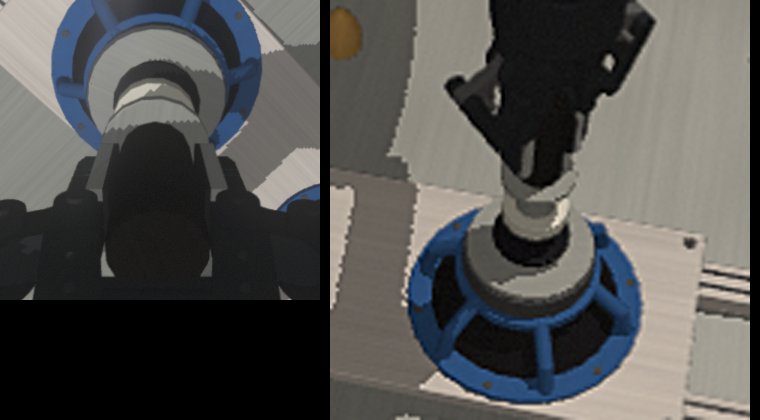

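In the wrist view the tool stands upright over the cap: cap far edge near (327,210), foot front edge near (327,230). The scene view agrees. Now the numbers along the camera axis and across it.

```bash
python3 - <<'E'
from h import *
s=load('wrist4.png'); im=s['pixels']
for u in (322,327,332): print(u,[(v,tuple(im[v,u])) for v in range(204,244,2)][:20] if u==327 else '')
for y in (218,224,240,246): print(y,''.join('#' if p.max()<55 else ('W' if p.min()>140 else '.') for p in im[y,280:375]))
d=np.array([.7071,.7071])
c=cast(s,327,210,115); f=cast(s,327,234,135); print(c[:2]-26*d, f[:2]-22*d)
cv2.imwrite('pics/c5.png',cv2.resize(im[195:265,270:385],None,fx=6,fy=6,interpolation=2)[:,:,::-1])
E
```

```text
322 
327 [(204, (np.uint8(147), np.uint8(147), np.uint8(142))), (206, (np.uint8(147), np.uint8(147), np.uint8(142))), (208, (np.uint8(146), np.uint8(146), np.uint8(141))), (210, (np.uint8(103), np.uint8(103), np.uint8(99))), (212, (np.uint8(49), np.uint8(48), np.uint8(50))), (214, (np.uint8(52), np.uint8(53), np.uint8(53))), (216, (np.uint8(51), np.uint8(51), np.uint8(51))), (218, (np.uint8(52), np.uint8(53), np.uint8(53))), (220, (np.uint8(52), np.uint8(51), np.uint8(52))), (222, (np.uint8(43), np.uint8(43), np.uint8(43))), (224, (np.uint8(42), np.uint8(41), np.uint8(41))), (226, (np.uint8(44), np.uint8(44), np.uint8(43))), (228, (np.uint8(80), np.uint8(80), np.uint8(76))), (230, (np.uint8(96), np.uint8(95), np.uint8(90))), (232, (np.uint8(107), np.uint8(106), np.uint8(100))), (234, (np.uint8(180), np.uint8(177), np.uint8(166))), (236, (np.uint8(192), np.uint8(189), np.uint8(177))), (238, (np.uint8(150), np.uint8(148), np.uint8(138))), (240, (np.uint8(120), np.uint8(119), np.uint8(111))), (242, (np.uint8(119), np.uint8(118), np.uint8(111)))]
332 
218 WWWWWWW.........W..................###.################################........................
224 ...W.............................#..##########################################.................
240 ....................WWWWWWWWWWWWWWWWWWW...WWW..............................############........
246 ..............WWWWWWWWWWWWWWWWWWW...............................................#########......
[654.82734558 102.93816954] [651.36873105  99.55762116]
```

View pics/c5.png

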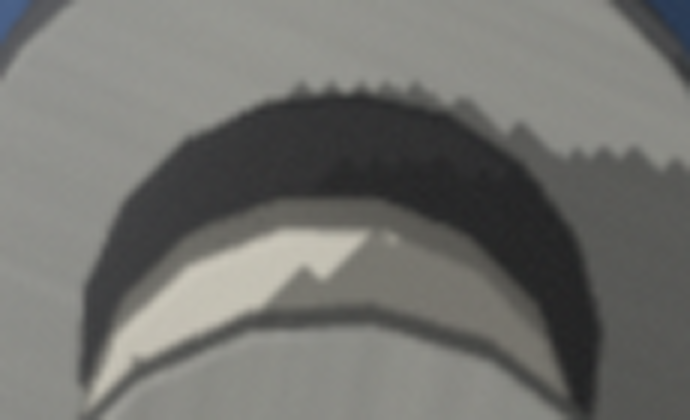

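Foot centre (653,101.5) and cap centre (654.5,103) agree within about 2 mm. Pressing straight down.

Call:
drive_tool(
  moves=[
    [[0,0,-6],0],
    [[0,0,-12],0],
    [[0,0,-16],0],
    [[0,0,-18],0],
    [[0,0,-20],0],
    [[0,0,-22],0],
    [[0,0,-23],0],
    [[0,0,-23],0],
  ],
)

```text
time: 7.88
tool_pos: [654.4, 105.0, 199.2]
tcp_rot: [180.0, -0.0, 45.0]
ft_force: [-3.5, -0.6, 3.4]
finger_gap: 28.5
```

Call:
drive_tool(
  moves=[
    [[0,0,-1],0],
    [[0,0,-2],0],
    [[0,0,-3],0],
    [[0,0,-4],0],
    [[0,0,-5],0],
    [[0,0,-5],0],
    [[0,0,-5],0],
    [[0,0,-5],0],
  ],
)

```text
time: 8.55
tool_pos: [654.5, 104.9, 193.6]
tcp_rot: [180.0, -0.0, 45.0]
ft_force: [-2.6, 0.1, 3.1]
finger_gap: 28.7
```

Call:
drive_tool(
  moves=[
    [[0,0,-0.5],0],
    [[0,0,-1],0],
    [[0,0,-1.5],0],
    [[0,0,-2],0],
    [[0,0,-2],0],
    [[0,0,-2],0],
    [[0,0,-2],0],
    [[0,0,-2],0],
  ],
)

```text
time: 9.22
tool_pos: [654.7, 105.0, 193.5]
tcp_rot: [179.9, -0.1, 45.0]
ft_force: [-7.7, 0.5, 12.1]
finger_gap: 28.3
```

Call:
drive_tool(
  moves=[
    [[0,0,-0.5],0],
    [[0,0,-1],0],
    [[0,0,-1.5],0],
    [[0,0,-2],0],
    [[0,0,-2],0],
    [[0,0,-2],0],
    [[0,0,-2],0],
    [[0,0,-2],0],
  ],
)

```text
time: 9.88
tool_pos: [655.0, 105.2, 193.3]
tcp_rot: [179.9, -0.1, 45.0]
ft_force: [-11.0, -0.0, 21.3]
finger_gap: 28.5
```

```bash
python3 - <<'E'
from h import *
for n in ('wrist','scene'): s=snap(n,n+'6.png')
w=load('wrist6.png')['pixels'][150:450,170:490]; sc=cv2.resize(load('scene6.png')['pixels'][210:350,290:430],None,fx=3,fy=3,interpolation=2)
o=np.zeros((420,760,3),np.uint8); o[:300,:320]=w; o[:420,330:750]=sc; cv2.imwrite('pics/c6.png',o[:,:,::-1])
E
```

```text
(no output)
```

View pics/c6.png

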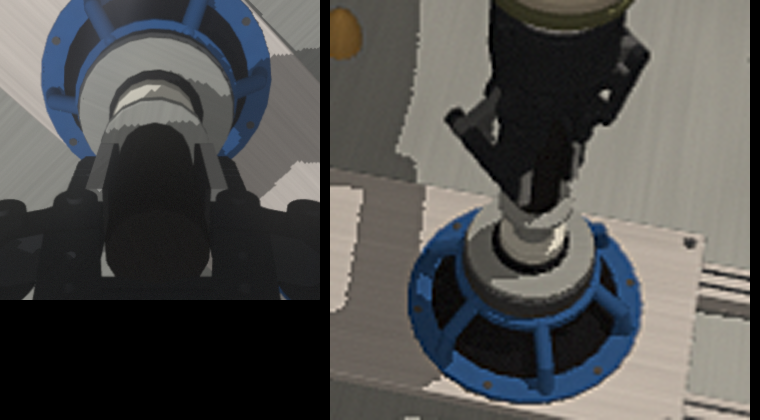

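The cap is home: the descent stops hard at TCP z 193.3, the height expected for home, with force rising to about 25 N. The foot is concentric in both views. I'll lift and go back to the tool's old, clear spot.

Call:
drive_tool(
  moves=[
    [[0,0,3],0],
    [[0,0,8],0],
    [[0,0,18],0],
    [[0,0,32],0],
    [[0,0,46],0],
    [[0,0,56],0],
    [[0,0,60],0],
    [[0,0,60],0],
  ],
)

```text
time: 10.65
tool_pos: [655.5, 104.9, 251.9]
tcp_rot: [179.9, -0.2, 45.0]
ft_force: [0.7, -0.2, -4.4]
finger_gap: 28.4
```

Call:
drive_tool(
  moves=[
    [[-10,8,0],0],
    [[-32,28,0],0],
    [[-60,52,0],0],
    [[-88,76,0],0],
    [[-116,100,0],0],
    [[-144,124,0],0],
    [[-172,148,0],0],
    [[-195,168,0],0],
  ],
)

```text
time: 11.32
tool_pos: [457.1, 274.0, 248.6]
tcp_rot: [-179.9, 0.0, 45.0]
ft_force: [-0.1, 0.5, -3.4]
finger_gap: 28.2
```

Call:
drive_tool(
  moves=[
    [[-12,10,0],0],
    [[-18,15,-10],0],
    [[-19,16,-35],0],
    [[-19,16,-65],0],
    [[-19,16,-95],0],
    [[-19,16,-115],0],
    [[-19,16,-125],0],
    [[-19,16,-130],0],
  ],
)

```text
time: 11.98
tool_pos: [439.2, 287.6, 116.4]
tcp_rot: [-179.9, 0.2, 44.9]
ft_force: [-0.3, 0.7, -3.3]
finger_gap: 28.7
```

```bash
python3 - <<'E'
from h import *
for n in ('top','scene'): s=snap(n,n+'7.png')
q=r.sense(); print(q['time'],q['tool_pos'],q['tcp_rot'],q['finger_gap'],q['ft_force'])
a=cv2.resize(load('top7.png')['pixels'][140:240,200:320],None,fx=3,fy=3,interpolation=2); sc=cv2.resize(load('scene7.png')['pixels'][180:350,320:520],None,fx=2,fy=2,interpolation=2)
o=np.zeros((340,770,3),np.uint8); o[:300,:360]=a; o[:340,370:770]=sc; cv2.imwrite('pics/c7.png',o[:,:,::-1])
E
```

```text
12.0833 [440.34296925 288.35503458 118.65917204] [-1.79985825e+02  7.32303786e-02  4.49291932e+01] 28.802210584285714 [ 0.35112419  0.48449094 -4.34022703]
```

View pics/c7.png

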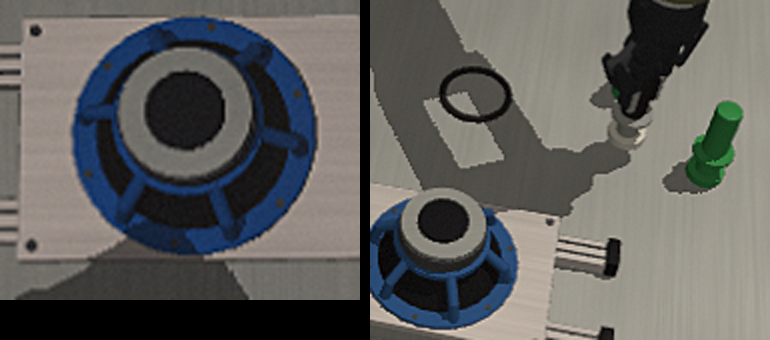

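The cap stayed down, with less wall showing than before, and the area under the tool is clear. Lowering.

Call:
drive_tool(
  moves=[
    [[0,0,-8],0],
    [[0,0,-16],0],
    [[0,0,-23],0],
    [[0,0,-27],0],
    [[0,0,-29],0],
    [[0,0,-30],0],
    [[0,0,-31],0],
    [[0,0,-31],0],
  ],
)

```text
time: 12.75
tool_pos: [440.5, 288.9, 88.3]
tcp_rot: [180.0, -0.0, 45.0]
ft_force: [-0.2, -0.2, -4.0]
finger_gap: 28.6
```

Call:
drive_tool(
  moves=[
    [[0,0,-0.3],0],
    [[0,0,-0.6],0],
    [[0,0,-0.9],0],
    [[0,0,-1.2],0],
    [[0,0,-1.5],0],
    [[0,0,-1.5],0],
    [[0,0,-1.5],0],
    [[0,0,-1.5],0],
  ],
)

```text
time: 13.42
tool_pos: [440.4, 288.8, 86.8]
tcp_rot: [-180.0, -0.0, 45.0]
ft_force: [-0.2, -0.0, -3.1]
finger_gap: 28.6
```

Call:
drive_tool(
  moves=[
    [[0,0,-0.3],0],
    [[0,0,-0.6],0],
    [[0,0,-0.9],0],
    [[0,0,-1.2],0],
    [[0,0,-1.2],0],
    [[0,0,-1.2],0],
    [[0,0,-1.2],0],
    [[0,0,-1.2],0],
  ],
)

```text
time: 14.08
tool_pos: [440.7, 289.1, 86.6]
tcp_rot: [180.0, -0.1, 45.0]
ft_force: [-4.1, -0.7, 7.1]
finger_gap: 29.0
```

Contact: force rises from -3.5 to +7 N. Easing off slightly, then opening gently, holding, and rising.

Call:
drive_tool(
  moves=[
    [[0,0,0.5],0],
    [[0,0,0.8],0],
    [[0,0,0.8],0],
    [[0,0,0.8],0],
    [[0,0,0.8],0],
    [[0,0,0.8],0],
    [[0,0,0.8],0],
    [[0,0,0.8],0],
  ],
)

```text
time: 14.75
tool_pos: [440.5, 289.0, 86.6]
tcp_rot: [180.0, -0.0, 45.0]
ft_force: [-1.8, 0.5, 4.3]
finger_gap: 28.4
```

Call:
drive_tool(
  moves=[
    [[0,0,0],0],
    [[0,0,0],0],
    [[0,0,0],0],
    [[0,0,0],0],
    [[0,0,0],0],
    [[0,0,0],0],
    [[0,0,0],0],
    [[0,0,0],0],
  ],
  fingers=70,
)

```text
time: 15.42
tool_pos: [440.4, 288.8, 86.4]
tcp_rot: [180.0, -0.0, 45.0]
ft_force: [1.0, -0.0, -0.1]
finger_gap: 69.7
```

Call:
drive_tool(
  moves=[
    [[0,0,5],0],
    [[0,0,20],0],
    [[0,0,45],0],
    [[0,0,75],0],
    [[0,0,105],0],
    [[0,0,130],0],
    [[0,0,145],0],
    [[0,0,150],0],
  ],
)

```text
time: 16.08
tool_pos: [441.9, 289.6, 240.6]
tcp_rot: [179.9, -0.3, 45.0]
ft_force: [-0.2, 0.5, -0.3]
finger_gap: 70.1
```

Call:
drive_tool(
  moves=[
    [[0,-10,0],0],
    [[0,-35,0],0],
    [[0,-70,0],0],
    [[0,-105,0],0],
    [[0,-140,0],0],
    [[0,-165,0],0],
    [[0,-175,0],0],
    [[0,-175,0],0],
  ],
)

```text
time: 16.75
tool_pos: [439.6, 111.5, 234.8]
tcp_rot: [-179.9, 0.1, 44.8]
ft_force: [-0.6, 0.5, 0.6]
finger_gap: 69.8
```

```bash
python3 - <<'E'
from h import *
for n in ('top','scene'): s=snap(n,n+'8.png')
q=r.sense(); print(q['time'],q['tool_pos'],q['finger_gap'],q['ft_force'])
for f in ('scene0.png','scene8.png'):
    s=load(f); im=s['pixels']; 
    for nm,(x0,y0,x1,y1) in (('woof',(335,272,380,305)),('mid',(240,258,265,280))):
        m=(im[y0:y1,x0:x1].max(2)<50).astype(np.uint8); n,l,st,ce=cv2.connectedComponentsWithStats(m)
        i=1+np.argmax(st[1:,4]); print(f,nm,st[i]+[x0,y0,0,0,0],(ce[i]+[x0,y0]).round(1))
a=cv2.resize(load('top8.png')['pixels'][140:360,90:420],None,fx=1.2,fy=1.2,interpolation=2); sc=cv2.resize(load('scene8.png')['pixels'][180:350,220:520],None,fx=1.3,fy=1.3,interpolation=2)
o=np.zeros((300,800,3),np.uint8); o[:a.shape[0],:a.shape[1]]=a; o[:sc.shape[0],400:400+sc.shape[1]]=sc; cv2.imwrite('pics/c8.png',o[:,:,::-1])
E
```

```text
16.85 [439.95231069 113.84403774 235.38952576] 70.45105784152578 [0.89496931 0.46515607 1.24514187]
scene0.png woof [344 277  26  22 441] [356.5 287.7]
scene0.png mid [243 262  17  14 182] [250.8 268.3]
scene8.png woof [344 280  25  22 434] [356.1 290.1]
scene8.png mid [243 262  16  14 181] [250.8 268.3]
```

View pics/c8.png

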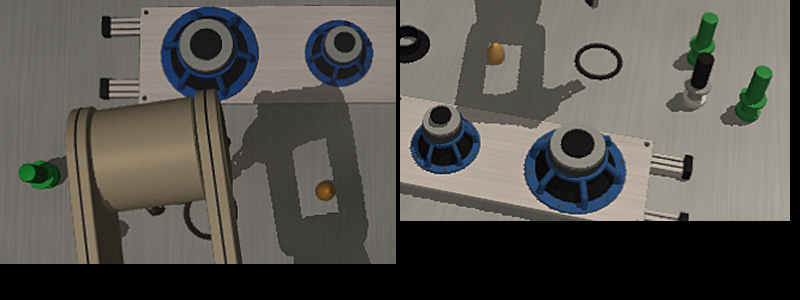

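The tool stands upright and free between the two green ones, at about (703,75) in the crop. The woofer cap is 2.4 px lower in the scene view and the midrange cap hasn't moved.

```bash
python3 -c "
from h import *
print(r.hand_in())"
```

```text
the job is handed in; nothing more can be done
None
```

I pressed the woofer's cap home with the seating tool, stood the tool upright where I found it on the cart top, let go, and handed the job in at about 17 s. The hand-in reports no verdict, so the result rests on my own checks:

- **Woofer cap:** the press stopped hard at the expected home height (TCP z 193.3 mm), with force rising to about 25 N. By my measurement before pressing, the foot was about 2 mm off the cap's centre. Afterwards the cap sat 2.4 px lower in the scene view, roughly what I'd expect from an 8 mm drop.
- **Midrange cap:** unchanged in the scene view, at the same pixel position before and after.
- **Seating tool:** standing upright and free, fingers open at 70 mm and the gripper well clear. I didn't measure its tilt or foot height after letting go.
- **Disagreements:** the camera estimates of positions differed by up to about 5 mm for the tool and 4 mm for the woofer. I used averages, and this caused no trouble. The top view of the tool's final stand was blocked by the arm, so I checked it only in the scene view.

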